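Hold a pickup probe centred in the guide of a board test jig

ROBOT

A 7-joint arm with a two-finger parallel gripper is mounted at the origin on the work surface. World frame = base frame: x ahead of the robot, y to its left, z up, the work surface at z = 0. Lengths are in m, angles in rad, forces in N, time in s.
With the tool pointing down it reaches from about 0.35 to 0.9 m from the base axis. Payload 19.9 kg.
Tool frame: the origin (TCP) lies between the finger pads; the fingertips stand manip.tip_extent ahead of it and the grasp point (between the pads) lies 6 mm ahead of it (manip.tip_extent is the distance from the TCP to the fingertips, in m); z points along the fingers, y is the line along which they close (so a half turn about z gives the same grasp; the last joint's range is limited). The gripper opens to 85 mm and grips with 20 to 120 N. Pads are 22 mm wide; open, the fingers measure 114 mm over their backs; the gripper's body (76 mm by 85 mm) begins 54 mm behind the grasp point. The pads swing forward as they close: fully open they stand 13 mm farther back than shut.
Start: joints at [1.284, 0.417, -0.01, 1.614, 0.005, 1.111, -0.053], TCP at [0.152, -0.606, 0.256] pointing down, gripper open.
Joint ranges: [-2.81, 2.81], [-0.39, 2.02], [-1.27, 1.25], [0.06, 2.57], [-1.19, 4.33], [0.19, 2], [-2.82, 2.82]. Speed limits (rad/s): [1.89, 1.89, 2.39, 2.39, 3.01, 3.01, 3.01].

INTERFACE

Orientations are given as a unit quaternion [w, x, y, z].
In Python, from workcell import manip, cams, ticket gives the robot as it stands.
- The arm moves only by the shell command python3 -m inch 'ROWS' [FORCE]. ROWS is a JSON object of lists of equal length, an entry for each row: "twist": the turn, a rotation vector about the tool's x, y, z in rad, a list of three; "dp": the shift along the tool's x, y, z in mm, a list of three; "claw": the gripper command: -1 is fully open, 1 is shut, values between are in proportion. In form: {"twist": [[ax, ay, az], ...], "dp": [[x, y, z], ...], "claw": [claw, ...]}. A call has 1 to 5 rows; each row is the pose to reach, as a shift and turn from the pose commanded when the call began, along the tool's axes at that moment; what a row does not reach only later rows make up. A row lasts 1/10 s, in which the tool goes at most 50 mm and 8.59 degrees, less where a joint would pass 70% of its speed; a pose out of reach is approached as far as the arm can. A call with a gripper value outside its range is refused whole. The fingers move at their own pace and stop on an object; FORCE is the grip in N (left out, the last holds). Time passes only in rows, so rows that repeat a pose let the fingers close. It gives the time, the measured TCP pose, the force, the opening and the grip force at its end, in the units of the state.
- manip.observe(): the state, without advancing time (a new reading comes with each control period).
- cams.camera(name): name is "scene" or "top"; returns the picture (420x560x3 uint8, blue, green, red); there is no depth.
- cams.camera_info(name): a dict with "fx", "fy", "cx", "cy" (pixels), "pose" (4x4, takes a point from camera to world coordinates). Camera axes: x right, y up, looking along -z (the intrinsics and any distortion apply to the point x, -y, -z); pixel columns grow to the right and rows downward; lengths in m; the calibration is good to about 2 mm. A picture is of the moment at which its call begins. camera_info takes no time and is no camera call.
- ticket.hand_in(): hands the job in; it is judged then, once.
The state is a dict: "time": time; "joints": joint angles; "qvel": joint speeds; "joint_torque": joint torques, N m; "ee_pos": TCP position; "tool_rot": TCP orientation; "ft_force": force on the tool from outside, world axes, zero at the start; "wrist_torque": the same for the moment, N m; "opening": finger opening in m; "finger_force": force on a finger pad.
Only numpy, scipy, OpenCV 4.12 (cv2) and the standard library are available. Lean on these libraries where they do the work, as an engineer would, in place of code of your own. Each camera call takes 0.05 s, during which the arm holds its last target. There are 200 camera calls.

TASK

Lift the probe with the ring handle out of the rack by its ring, carry it over to the test jig and lower its rod, upright, through the collared guide hole, without the probe or the robot touching the guide or any other part of the jig. Stop with the rod centred in the bore and its tip about midway between the underside of the guide plate and the circuit board, and finish while still holding the ring there, keeping still. Leave the other two probes in the rack and do not push the other things on the bench about.

Things in the scene. Friction and masses are not known exactly. Their poses are not given: they have to be found in the camera images.
- probe: Probe to use: steel rod 12 mm thick; black collar disc (28 mm wide, 6 mm thick, underside 80 mm above the tip), 12 mm neck, flat black ring handle on top; 134 mm tall, 0.1-0.2 kg. Origin: centre of the rod's lower end; z up the rod, x normal to the ring's flat faces. Starts upright, hanging by its collar in any one of the rack's holes, tip 12 mm above the bench. May swing about the pinch line.
- probe_ring: The probe's ring handle, fixed to it: flat upright ring, 38 mm outer diameter, 16 mm hole, 10 mm thick. Origin: its centre, 115 mm above the rod's tip; x normal to its flat faces, z up. Pinch it across its thickness (along x). Its faces look across the rack's row, within 0.4 rad.
- ring_center (a point): Centre of the ring handle, 115 mm above the rod's tip.
- probe_tip (a point): Centre of the rod's lower end.
- probe_mid (a point): Point on the rod's axis 45 mm above its lower end.
- rack: Fixed grey probe rack, 60 (x) x 190 (y) mm, top face at height 92 mm, with three 15 mm through holes in its 12 mm thick top plate, in a row along its y at -60, 0, +60 mm. Origin: centre of its underside; z up.
- jig: Fixed test jig: dark console 220 (x) x 250 (y) mm, 54 mm high, with a blue circuit board on it (board top at 60 mm) and above that an aluminium guide plate 110 (x) x 120 (y) x 16 mm on four posts (underside at 106 mm, top at 122 mm). Origin: centre of its underside; z up; the plate's centre lies at x +20 mm, y 0.
- guide (a point): Centre of the guide hole's mouth: top of the steel collar (42 mm outer diameter, 8 mm high) in the middle of the guide plate, 130 mm above the bench. Bore vertical, 26 mm in diameter, 24 mm deep (collar and plate): plate underside 24 mm and board top 70 mm below this point; 7 mm to spare round the rod. z up.
- ball_probe: Other probe in the rack, like the first but with a 24 mm ball on top (118 mm tall). Origin: lower end of its rod. To be left.
- cap_probe: Other probe in the rack, with a 20 mm cylinder on top (112 mm tall). Origin: lower end of its rod. To be left.
- module_a: White plastic module, 60 x 80 x 36 mm, loose. Origin: centre of underside.
- module_b: Another such white module.
- marker: Black marker, 130 mm long, 13 mm thick, lying along its x. Origin: middle, underside.
- pen: Pale pen with blue cap, 130 mm long, 13 mm thick, lying along its x. Origin: middle, underside.
- driver: Screwdriver 160 mm long, lying.
- spool: Spool, 56 mm diameter, 38 mm high, standing. Origin: centre of underside.
There are look-alikes about, which are no part of the job. What is shaped like the rack but purple is not meant. What is shaped like the probe but turquoise is not meant.

How it is judged:
By the outcome, as a careful person would: the job done as asked, in the order asked, and still so for the second after the job is handed in, while the arm keeps its last pose, push and grip.
It also fails if it takes over 58 s, if anything falls off the work surface, if the arm or the gripper's body presses on something with over 40 N, if the wrist force passes 120 N, or if a joint passes its speed limit or range.

## Working session

There is one attempt and no reset: what is moved stays moved. The work goes in short steps, Python scripts to look and compute and a shell command to move; the robot and the scene stay as the last step left them, time stands still between calls to the robot, and variables do not carry over. Pictures are saved under pics/ and viewed, at most 13 in all, crops included, and the job is handed in when it is done.

```bash
mkdir -p pics; ls; python3 - <<'E'
from workcell import manip,cams
import cv2,numpy as np
for n in("scene","top"):
    cv2.imwrite(f"pics/{n}0.png",cams.camera(n)); i=cams.camera_info(n); print(n,{k:(np.round(v,4).tolist() if k=="pose" else v) for k,v in i.items()})
print(manip.observe(),manip.tip_extent)
E
```

```text
pics
scene {'fx': 422.924103298578, 'fy': 422.924103298578, 'cx': 290.63036576937003, 'cy': 207.67714318488387, 'pose': [[-0.4249, -0.5989, 0.6788, 1.2391], [0.9051, -0.2684, 0.3298, 0.3326], [-0.0153, 0.7545, 0.6561, 0.7692], [0.0, 0.0, 0.0, 1.0]]}
top {'fx': 400.2896227083961, 'fy': 400.2896227083961, 'cx': 281.1719991197542, 'cy': 211.69078321301203, 'pose': [[-0.0276, 0.9953, -0.0933, 0.4408], [-0.9996, -0.0272, 0.0047, 0.0101], [0.0022, 0.0934, 0.9956, 1.3722], [0.0, 0.0, 0.0, 1.0]]}
{'time': 0.1, 'joints': array([ 1.28350279,  0.41786863, -0.01029607,  1.6140895 ,  0.00470276,
        1.11071692, -0.05297254]), 'qvel': array([ 8.68462642e-05, -2.03266849e-03, -8.67053211e-04, -1.20967272e-03,
        1.05813017e-03,  1.80155166e-03, -6.28125503e-04]), 'joint_torque': array([ 6.89674152e-05, -8.65823364e+01,  6.79858234e-01, -4.35636878e+01,
        1.91680819e-02,  5.04646232e-03, -1.62427682e-05]), 'ee_pos': array([ 0.15200028, -0.60594892,  0.25576164]), 'tool_rot': array([-5.18121804e-04,  9.92455700e-01,  1.22602623e-01, -1.09003858e-04]), 'ft_force': array([-0.54457741, -0.18358073, -0.49277378]), 'wrist_torque': array([ 0.00729459,  0.00104636, -0.01634961]), 'finger_force': 0.0, 'opening': 0.08525552719087161} 0.025
```

View pics/scene0.png

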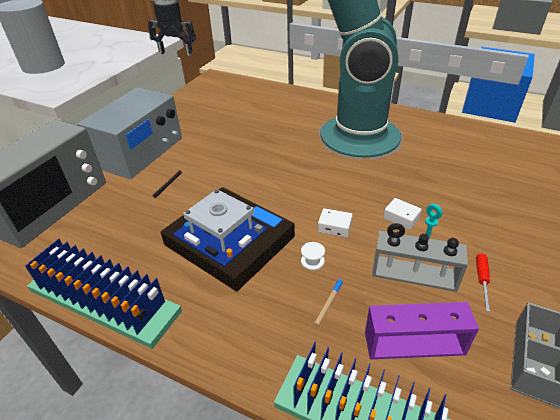

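View pics/top0.png

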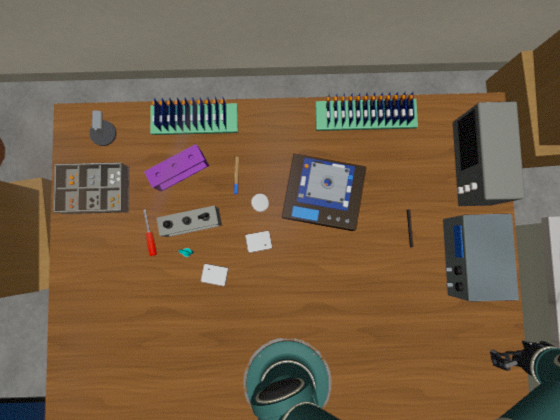

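The scene view shows the grey rack at (420,255) with a black ring probe at (396,232), and two other probes at (422,242) and (452,246). A turquoise look-alike is at (433,215), a purple rack at (420,330), and the jig collar at (218,209). In the top view the ring is near (204,217) and the guide near (327,183).

Candidates (scene pixels): black ring (396,232), chosen; turquoise ring (433,215), the wrong colour; ball or cap probes at (422,242) and (452,246), no ring. I'll check the choice in a close crop.

```bash
cat > h.py <<'E'
import numpy as np,cv2
from workcell import manip,cams
def K(n):
    i=cams.camera_info(n); return i["fx"],i["fy"],i["cx"],i["cy"],np.array(i["pose"])
def proj(n,p):
    fx,fy,cx,cy,T=K(n); q=T[:3,:3].T@(np.array(p,float)-T[:3,3]); return np.array([cx+fx*q[0]/-q[2],cy-fy*q[1]/-q[2]])
def ray(n,u,v):
    fx,fy,cx,cy,T=K(n); d=T[:3,:3]@np.array([(u-cx)/fx,-(v-cy)/fy,-1]); return T[:3,3],d/np.linalg.norm(d)
def plane(n,u,v,z):
    o,d=ray(n,u,v); return o+d*(z-o[2])/d[2]
def tri(a,b):
    (o,d),(p,e)=ray("scene",*a),ray("top",*b)
    s=np.linalg.lstsq(np.c_[d,-e],p-o,rcond=None)[0]; x,y=o+d*s[0],p+e*s[1]
    return (x+y)/2,np.linalg.norm(x-y)
E
python3 - <<'E'
from h import *
s=cv2.imread("pics/scene0.png");t=cv2.imread("pics/top0.png")
r=lambda i,x,y,w,h,f:cv2.resize(i[y:y+h,x:x+w],None,fx=f,fy=f,interpolation=cv2.INTER_CUBIC)
a=r(s,360,190,130,100,3);b=r(t,150,190,80,75,5)
c=r(s,180,180,80,60,5);d=r(t,295,150,70,60,5)
im=np.zeros((600,800,3),np.uint8)
for i,x,y in((a,0,0),(b,400,0),(c,0,300),(d,400,300+75)):
    i=i[:600-y,:800-x]; im[y:y+i.shape[0],x:x+i.shape[1]]=i
cv2.imwrite("pics/crop1.png",im)
E
```

```text
(no output)
```

View pics/crop1.png

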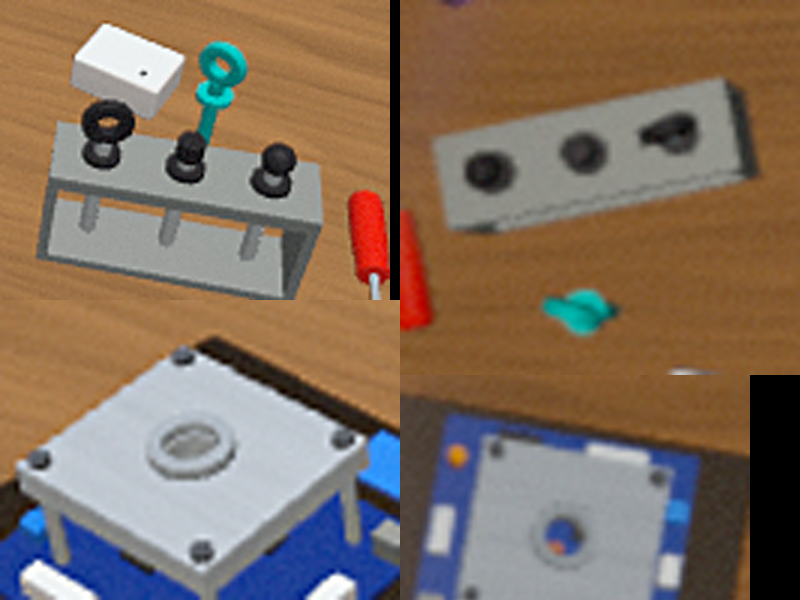

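The crop confirms the choice: a black ring at scene (395.7,230.7) / top about (203,216), hanging in the −y hole of the grey rack. The guide collar is at scene (218.2,208.2) / top (327.4,182). Next I'll measure positions and ring yaw.

```bash
python3 - <<'E'
from h import *
np.set_printoptions(precision=4,suppress=True)
s=cv2.imread("pics/scene0.png");t=cv2.imread("pics/top0.png")
c=np.array([plane("top",150+(x-400)/5,190+y/5,.092)[:2] for x,y in((433,140),(725,78),(743,178),(448,228))])
print("rack corners",c,"center",c.mean(0)); d=(c[0]+c[3]-c[1]-c[2]); print("row yaw(+y dir)",np.arctan2(*(-d[:1]),d[1]),np.linalg.norm(d)/2)
print("collar top scene", [plane("scene",*p,.098)[:2] for p in((395,244),)])
print("ring tri",tri((395.7,230.7),(203.6,216.4)), plane("scene",395.7,230.7,.127))
print("guide",tri((218.2,208.2),(327.4,182)),plane("scene",218.2,208.2,.13),plane("top",327.4,182,.13))
print("turq",tri((433.5,211),(185,252)))
def masks(i,x,y,w,h,f):
    g=cv2.resize(i[y:y+h,x:x+w],None,fx=f,fy=f,interpolation=cv2.INTER_CUBIC); return g
a=masks(s,376,214,40,36,10);b=masks(t,190,203,34,30,11)
im=np.zeros((370,800,3),np.uint8);im[:360,:400]=a;im[:330,410:784]=b;cv2.imwrite("pics/ring.png",im)
E
```

```text
rack corners [[0.5514 0.4037]
 [0.5863 0.2162]
 [0.5216 0.2054]
 [0.4948 0.3941]] center [0.5385 0.3049]
row yaw(+y dir) 0.16247309398071313 0.19059777509960585
collar top scene [array([0.5608, 0.2554])]
ring tri (array([0.5492, 0.2483, 0.1254]), np.float64(0.00299283063573332)) [0.5502 0.2499 0.127 ]
guide (array([ 0.6466, -0.1428,  0.1284]), np.float64(0.0020104104445988944)) [ 0.6478 -0.1406  0.13  ] [ 0.6469 -0.1435  0.13  ]
turq (array([0.4401, 0.3094, 0.1166]), np.float64(0.00376250521300602))
```

View pics/ring.png

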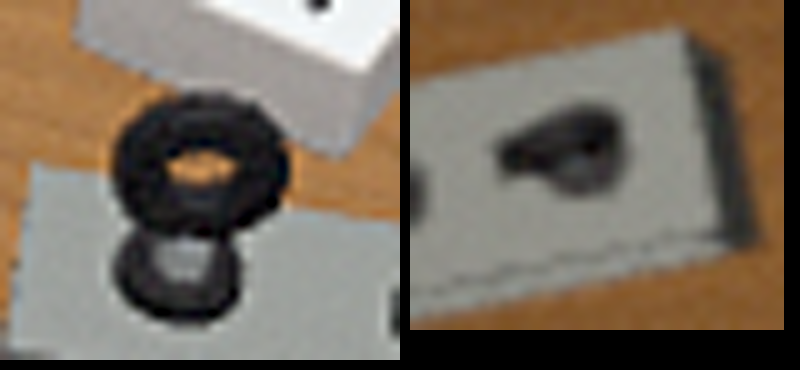

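```bash
python3 - <<'E'
from h import *
P=lambda n,p,z:plane(n,*p,z)[:2]
for n,a,b in(("scene",(387.2,231.8),(405,230.3)),("top",(190+90/11,203+163/11),(190+205/11,203+125/11))):
    A,B=P(n,a,.127),P(n,b,.127); d=A-B if A[1]>B[1] else B-A; print(n,A,B,np.hypot(*d),"yaw",np.arctan2(-d[0],d[1]),(A+B)/2)
from scipy.spatial.transform import Rotation as R
q=manip.observe()["tool_rot"]; M=R.from_quat(np.roll(q,-1)).as_matrix(); print(M.round(3))
E
```

```text
scene [0.56110196 0.23407393] [0.54079283 0.26783779] 0.039401255306709806 yaw 0.5415252501857946 [0.5509474  0.25095586]
top [0.5454251  0.26341879] [0.55534792 0.23072457] 0.03416686208409633 yaw 0.2946682748416411 [0.55038651 0.24707168]
[[ 0.97   0.243 -0.   ]
 [ 0.243 -0.97   0.001]
 [-0.    -0.001 -1.   ]]
```

```bash
python3 -m inch '{"twist":[[0,0,-0.14],[0,0,-0.28],[0,0,-0.42],[0,0,-0.56],[0,0,-0.7]],"dp":[[0,-20,-40],[10,-60,-75],[20,-110,-100],[35,-155,-125],[48,-194,-140]],"claw":[-1,-1,-1,-1,-1]}'; cat >> h.py <<'E'
from scipy.spatial.transform import Rotation as R
def goto(pos,yaw_y):  # dp (mm), twist z to bring TCP to pos, tool y at angle yaw_y, pointing down
    o=manip.observe(); r=R.from_quat(np.roll(o["tool_rot"],-1)); M=r.as_matrix()
    y=np.array([np.cos(yaw_y),np.sin(yaw_y),0]); z=np.array([0,0,-1.]); T=np.c_[np.cross(y,z),y,z]
    print("t",round(o["time"],2),"tcp",o["ee_pos"].round(4),"dp",(M.T@(np.array(pos)-o["ee_pos"])*1e3).round(1),"tw",R.from_matrix(M.T@T).as_rotvec().round(3),"j",o["joints"].round(2),"F",o["ft_force"].round(1),"op",o["opening"].round(4))
E
python3 -c "
from h import *
goto([.55,.249,.30],.38)"
```

```text
time: 0.6
ee_pos: [0.1507, -0.4121, 0.3941]
tool_rot: [0.0, 0.889, 0.458, -0.0]
ft_force: [0.7, -0.3, 0.6]
opening: 0.0854
finger_force: 0.0Traceback (most recent call last):
  File "<string>", line 3, in <module>
    goto([.55,.249,.30],.38)
    ~~~~^^^^^^^^^^^^^^^^^^^^
  File "h.py", line 19, in goto
    print("t",round(o["time"],2),"tcp",o["ee_pos"].round(4),"dp",(M.T@(np.array(pos)-o["ee_pos"])*1e3).round(1),"tw",R.from_matrix(M.T@T).as_rotvec().round(3),"j",o["joints"].round(2),"F",o["ft_force"].round(1),"op",o["opening"].round(4))
                                                                                                                                                                                                                        ^^^^^^^^^^^^^^^^^^
AttributeError: 'float' object has no attribute 'round'
```

```bash
sed -i 's/o\["opening"\].round(4)/round(float(o["opening"]),4)/' h.py
python3 -c "
from h import *
goto([.36,-.25,.36],0);goto([.55,.249,.30],.38)"
```

```text
t 0.6 tcp [ 0.1507 -0.4121  0.3941] dp [253.5  76.3  34. ] tw [-0.    0.   -0.62] j [ 1.3  -0.03 -0.15  1.85 -0.    1.33  0.54] F [ 0.7 -0.3  0.6] op 0.0854
t 0.6 tcp [ 0.1507 -0.4121  0.3941] dp [770.1 -58.9  93.8] tw [-0.  0. -1.] j [ 1.3  -0.03 -0.15  1.85 -0.    1.33  0.54] F [ 0.7 -0.3  0.6] op 0.0854
```

```bash
python3 -m inch '{"twist":[[0,0,-0.14],[0,0,-0.28],[0,0,-0.42],[0,0,-0.56],[0,0,-0.62]],"dp":[[45,15,5],[95,30,12],[145,45,20],[195,60,28],[240,75,34]],"claw":[-1,-1,-1,-1,-1]}'
python3 -c "
from h import *
goto([.55,.249,.30],.38)"
```

```text
time: 1.1
ee_pos: [0.3483, -0.2649, 0.3599]
tool_rot: [0.0, 0.707, 0.707, -0.0]
ft_force: [0.6, -2.1, 0.2]
opening: 0.0855
finger_force: 0.0
t 1.1 tcp [ 0.3483 -0.2649  0.3599] dp [513.8 201.9  59.7] tw [-0.    0.   -0.38] j [ 1.02 -0.01 -0.44  1.9  -0.    1.25  0.59] F [ 0.6 -2.1  0.2] op 0.0855
```

```bash
python3 -m inch '{"twist":[[0,0,-0.05],[0,0,-0.1],[0,0,-0.2],[0,0,-0.3],[0,0,-0.38]],"dp":[[45,10,5],[90,25,15],[135,45,25],[180,65,35],[225,85,45]],"claw":[-1,-1,-1,-1,-1]}'
python3 -c "
from h import *
goto([.55,.249,.30],.38)"
```

```text
time: 1.6
ee_pos: [0.4333, -0.0407, 0.315]
tool_rot: [0.0, 0.561, 0.828, -0.0]
ft_force: [1.5, -2.4, -0.4]
opening: 0.0856
finger_force: 0.0
t 1.6 tcp [ 0.4333 -0.0407  0.315 ] dp [226.1 215.5  14.9] tw [ 0.     0.001 -0.001] j [ 0.74  0.04 -0.73  1.96  0.03  1.15  0.38] F [ 1.5 -2.4 -0.4] op 0.0856
```

```bash
python3 -m inch '{"twist":[[0,0,0],[0,0,0],[0,0,0],[0,0,0],[0,0,0]],"dp":[[30,30,5],[65,65,10],[100,100,15],[135,135,15],[165,160,15]],"claw":[-1,-1,-1,-1,-1]}'
python3 -c "
from h import *
goto([.55,.249,.25],.38)"
```

```text
time: 2.1
ee_pos: [0.5221, 0.1719, 0.2997]
tool_rot: [-0.001, 0.563, 0.827, 0.0]
ft_force: [0.8, -1.1, 1.1]
opening: 0.0855
finger_force: 0.0
t 2.1 tcp [0.5221 0.1719 0.2997] dp [61.4 54.3 49.7] tw [-0.001 -0.001 -0.005] j [ 0.32  0.35 -0.86  1.73  0.28  1.19 -0.24] F [ 0.8 -1.1  1.1] op 0.0855
```

```bash
python3 -m inch '{"twist":[[0,0,0],[0,0,0],[0,0,0],[0,0,0],[0,0,0]],"dp":[[20,18,15],[45,40,35],[61,54,50],[61,54,50],[61,54,50]],"claw":[-1,-1,-1,-1,-1]}'
python3 - <<'E'
from h import *
goto([.55,.249,.133],.38)
s=cams.camera("scene"); t=cams.camera("top")
r=lambda i,x,y,w,h,f:cv2.resize(i[y:y+h,x:x+w],None,fx=f,fy=f,interpolation=cv2.INTER_CUBIC)
im=np.zeros((480,800,3),np.uint8); im[:480,:440]=r(s,345,150,110,120,4); im[:350,445:795]=r(t,165,180,70,70,5); cv2.imwrite("pics/above.png",im)
E
```

```text
time: 2.6
ee_pos: [0.5491, 0.2461, 0.2498]
tool_rot: [-0.001, 0.563, 0.827, -0.0]
ft_force: [0.3, 0.2, 0.1]
opening: 0.0851
finger_force: 0.0
t 2.6 tcp [0.5491 0.2461 0.2498] dp [  2.3   2.  116.8] tw [-0.001 -0.    -0.004] j [ 0.13  0.5  -0.82  1.66  0.39  1.15 -0.41] F [0.3 0.2 0.1] op 0.0851
```

View pics/above.png

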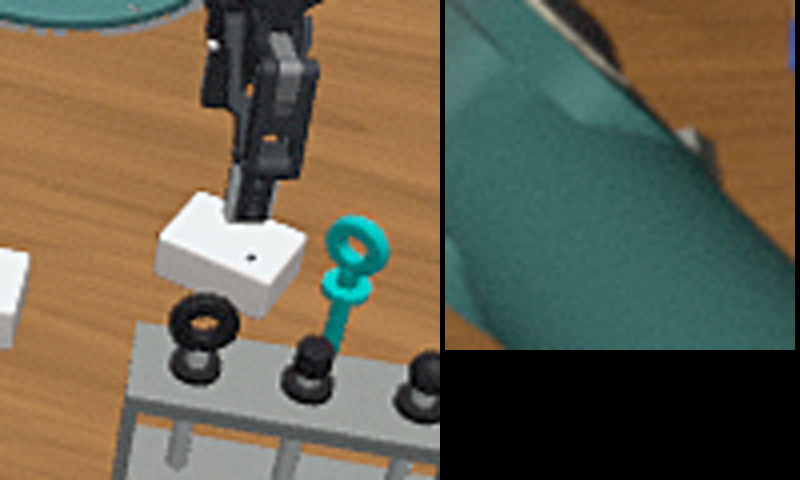

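The gripper is directly above the ring (crop (205,322)), with the pads parallel to it and clear of the turquoise probe at (355,245). I'll half close and descend.

```bash
python3 -m inch '{"twist":[[0,0,0],[0,0,0],[0,0,0],[0,0,0],[0,0,0]],"dp":[[2,2,20],[2,2,40],[2,2,60],[2,2,65],[2,2,65]],"claw":[-0.2,-0.2,-0.2,-0.2,-0.2]}' 30 && python3 -m inch '{"twist":[[0,0,0],[0,0,0],[0,0,0],[0,0,0],[0,0,0]],"dp":[[0,0,15],[0,0,30],[0,0,42],[0,0,50],[0,0,50]],"claw":[-0.2,-0.2,-0.2,-0.2,-0.2]}'
python3 - <<'E'
from h import *
goto([.5495,.248,.133],.38)
s=cams.camera("scene")
cv2.imwrite("pics/down.png",cv2.resize(s[180:280,345:455],None,fx=5,fy=5,interpolation=cv2.INTER_CUBIC))
E
```

```text
time: 3.2
ee_pos: [0.5507, 0.2479, 0.1855]
tool_rot: [-0.0, 0.563, 0.826, -0.0]
ft_force: [0.1, 0.8, 1.6]
opening: 0.051
finger_force: 0.0
time: 3.7
ee_pos: [0.5501, 0.2485, 0.134]
tool_rot: [-0.001, 0.563, 0.827, -0.001]
ft_force: [-0.7, 0.2, -0.3]
opening: 0.0511
finger_force: 0.0
t 3.7 tcp [0.5501 0.2485 0.134 ] dp [-0.2 -0.7  1. ] tw [-0.002 -0.    -0.005] j [ 0.07  0.64 -0.74  1.75  0.51  0.96 -0.5 ] F [-0.7  0.2 -0.3] op 0.0511
```

View pics/down.png

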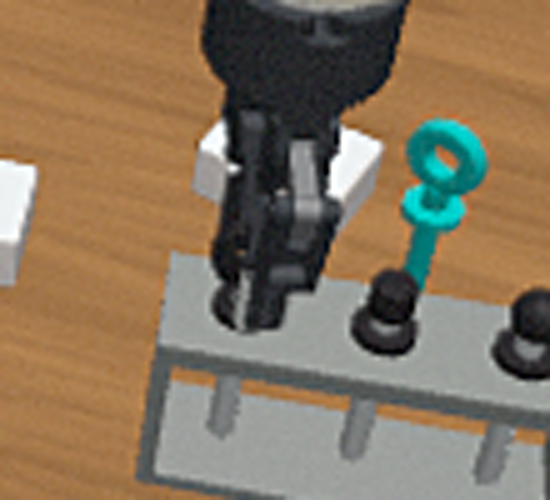

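The fingers straddle the ring above the collar (about (240,300)), clear of the neighbouring probe at (387,310). Closing.

```bash
python3 -m inch '{"twist":[[0,0,0],[0,0,0],[0,0,0],[0,0,0],[0,0,0]],"dp":[[0,0,0],[0,0,0],[0,0,0],[0,0,0],[0,0,0]],"claw":[0.3,0.6,0.75,0.9,1]}' 40 && python3 -m inch '{"twist":[[0,0,0],[0,0,0],[0,0,0],[0,0,0],[0,0,0]],"dp":[[0,0,0],[0,0,0],[0,0,0],[0,0,0],[0,0,0]],"claw":[1,1,1,1,1]}' 60
```

```text
time: 4.25
ee_pos: [0.5507, 0.2487, 0.1357]
tool_rot: [0.0, 0.563, 0.827, 0.0]
ft_force: [-0.6, -1.5, 6.5]
opening: 0.0096
finger_force: 39.2
time: 4.75
ee_pos: [0.5508, 0.2487, 0.1357]
tool_rot: [0.0, 0.563, 0.827, 0.0]
ft_force: [-1.6, -1.3, 7.5]
opening: 0.0092
finger_force: 59.2
```

```bash
python3 -m inch '{"twist":[[0,0,0],[0,0,0],[0,0,0],[0,0,0],[0,0,0]],"dp":[[0,0,-5],[0,0,-12],[0,0,-20],[0,0,-28],[0,0,-36]],"claw":[1,1,1,1,1]}' && python3 -m inch '{"twist":[[0,0,0],[0,0,0],[0,0,0],[0,0,0],[0,0,0]],"dp":[[0,0,-10],[0,0,-22],[0,0,-35],[0,0,-48],[0,0,-60]],"claw":[1,1,1,1,1]}' && python3 -m inch '{"twist":[[0,0,0],[0,0,0],[0,0,0],[0,0,0],[0,0,0]],"dp":[[0,0,-15],[0,0,-30],[0,0,-45],[0,0,-58],[0,0,-65]],"claw":[1,1,1,1,1]}'
python3 - <<'E'
from h import *
goto([.647,-.142,.29],.38)
s=cams.camera("scene")
cv2.imwrite("pics/lift.png",cv2.resize(s[90:280,300:470],None,fx=3,fy=3,interpolation=cv2.INTER_CUBIC))
E
```

```text
time: 5.25
ee_pos: [0.5506, 0.2487, 0.1721]
tool_rot: [0.0, 0.563, 0.827, 0.0]
ft_force: [1.2, 0.2, -2.4]
opening: 0.009
finger_force: 58.4
time: 5.75
ee_pos: [0.5506, 0.2487, 0.2326]
tool_rot: [0.0, 0.563, 0.827, 0.0]
ft_force: [0.3, 0.5, -1.0]
opening: 0.0095
finger_force: 58.4
time: 6.25
ee_pos: [0.5508, 0.2488, 0.2978]
tool_rot: [0.0, 0.563, 0.827, 0.001]
ft_force: [-0.8, 0.9, -0.3]
opening: 0.0095
finger_force: 58.4
t 6.25 tcp [0.5508 0.2488 0.2978] dp [-398.9  -53.6    7.7] tw [ 0.001 -0.    -0.005] j [ 0.14  0.46 -0.84  1.6   0.36  1.24 -0.39] F [-0.8  0.9 -0.3] op 0.0095
```

View pics/lift.png

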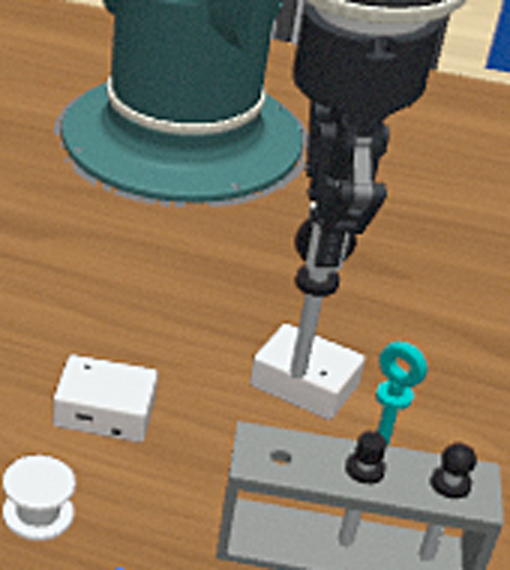

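The probe is held by its ring, with the collar at crop (318,280) and the tip at (300,376). The other two probes are still in the rack. I'll check the tilt against the projected vertical.

```bash
python3 - <<'E'
from h import *
o=manip.observe(); x,y,z=o["ee_pos"]; rc=z-.006
for n,d in(("ring",0),("collarmid",-.032),("tip",-.115)): print(n,proj("scene",(x,y,rc+d)),"top",proj("top",(x,y,rc+d)))
J=[proj("scene",(x+.02*np.sin(.38),y-.02*np.cos(.38),rc-.115))-proj("scene",(x,y,rc-.115))]; print("20mm along tool -x... ",J)
s=cv2.cvtColor(cv2.imread("pics/lift.png"),cv2.COLOR_BGR2GRAY)
for v in(300,320,340,355,365,372,378):
    print(v,s[v,285:335:3])
E
```

```text
ring [407.88029979 168.58724277] top [191.0734974  210.86869595]
collarmid [405.15920503 181.90044788] top [193.6201302  211.96433611]
tip [398.7043479  213.48142702] top [199.59465116 214.53475975]
20mm along tool -x...  [array([-9.68146914, -0.26661988])]
300 [126 126 131 127 122 128 118 108 118 134 137 135 128 127 127 125 123]
320 [110 112 121 130 134 113 108 117 126 128 116 124 129 130 130 127 124]
340 [240 240 252 229 143 104 119 126 105 148 233 253 249 241 171 106 100]
355 [240 253 230 142 106 118 124  97 174 243 245 241 241 241 240 239 240]
365 [250 250 159 102 117 127 112 114 216 252 242 240 243 245 242 241 240]
372 [197 218 149 110 123 123  79 167 242 244 248 229 123  70 194 250 241]
378 [153 158 149 140 143 145 201 247 253 247 244 247 237 245 247 241 241]
```

The probe hangs upright, and the small offset from the projection fits the ring sitting about 2.7 mm below the grasp point. Carrying it to the jig gently.

```bash
python3 -m inch '{"twist":[[0,0,0],[0,0,0],[0,0,0],[0,0,0],[0,0,0]],"dp":[[-8,-1,0],[-24,-3,0],[-48,-6,0],[-78,-10,0],[-110,-15,0]],"claw":[1,1,1,1,1]}' && python3 -m inch '{"twist":[[0,0,0],[0,0,0],[0,0,0],[0,0,0],[0,0,0]],"dp":[[-32,-4,0],[-64,-8,0],[-96,-13,0],[-126,-17,0],[-155,-21,0]],"claw":[1,1,1,1,1]}' && python3 -m inch '{"twist":[[0,0,0],[0,0,0],[0,0,0],[0,0,0],[0,0,0]],"dp":[[-25,-3,0],[-48,-6,0],[-68,-9,0],[-84,-11,0],[-95,-13,0]],"claw":[1,1,1,1,1]}'
python3 -c "
from h import *
goto([.647,-.142,.29],.38)"
```

```text
time: 6.8
ee_pos: [0.577, 0.1384, 0.2955]
tool_rot: [-0.0, 0.563, 0.826, -0.0]
ft_force: [0.2, 0.5, -0.2]
opening: 0.0093
finger_force: 58.4
time: 7.3
ee_pos: [0.6139, -0.0144, 0.2954]
tool_rot: [-0.0, 0.564, 0.826, -0.0]
ft_force: [-0.1, 0.6, -0.8]
opening: 0.0093
finger_force: 58.4
time: 7.8
ee_pos: [0.6367, -0.1065, 0.2956]
tool_rot: [-0.0, 0.564, 0.826, -0.0]
ft_force: [-0.4, 0.5, -1.7]
opening: 0.0092
finger_force: 58.4
t 7.8 tcp [ 0.6367 -0.1065  0.2956] dp [-36.8  -3.3   5.5] tw [-0.001 -0.    -0.007] j [ 0.63  0.52 -0.74  1.49  0.36  1.27  0.22] F [-0.4  0.5 -1.7] op 0.0092
```

```bash
python3 -m inch '{"twist":[[0,0,0],[0,0,0],[0,0,0],[0,0,0],[0,0,0]],"dp":[[-12,-1,0],[-24,-2,0],[-33,-3,4],[-36,-3,10],[-37,-3,15]],"claw":[1,1,1,1,1]}' && python3 -m inch '{"twist":[[0,0,0],[0,0,0],[0,0,0],[0,0,0],[0,0,0]],"dp":[[0,0,0],[0,0,0],[0,0,0],[0,0,0],[0,0,0]],"claw":[1,1,1,1,1]}'
python3 - <<'E'
from h import *
goto([.647,-.142,.2067],.38)
o=manip.observe(); p=o["ee_pos"]; print([ (n,proj(n,p-[0,0,d]).round(1)) for n in("scene","top") for d in(.0087+.032,.1237)])
s=cams.camera("scene");t=cams.camera("top");cv2.imwrite("pics/s_j.png",s)
r=lambda i,x,y,w,h,f:cv2.resize(i[y:y+h,x:x+w],None,fx=f,fy=f,interpolation=cv2.INTER_CUBIC)
im=np.zeros((600,800,3),np.uint8); im[:600,:480]=r(s,175,140,80,100,6); im[:300,490:790]=r(t,295,150,60,60,5); cv2.imwrite("pics/jig.png",im)
E
```

```text
time: 8.3
ee_pos: [0.6475, -0.1398, 0.2803]
tool_rot: [-0.0, 0.563, 0.827, -0.0]
ft_force: [-0.7, 0.2, -1.7]
opening: 0.0092
finger_force: 58.4
time: 8.8
ee_pos: [0.6476, -0.1397, 0.2814]
tool_rot: [0.0, 0.563, 0.827, 0.0]
ft_force: [0.1, 0.2, -0.7]
opening: 0.0091
finger_force: 58.4
t 8.8 tcp [ 0.6476 -0.1397  0.2814] dp [-1.9 -1.4 74.7] tw [ 0.     0.    -0.005] j [ 0.65  0.56 -0.73  1.46  0.38  1.26  0.26] F [ 0.1  0.2 -0.7] op 0.0091
[('scene', array([212. , 169.2])), ('scene', array([217., 199.])), ('top', array([330.6, 175.3])), ('top', array([327.2, 180.3]))]
```

View pics/jig.png

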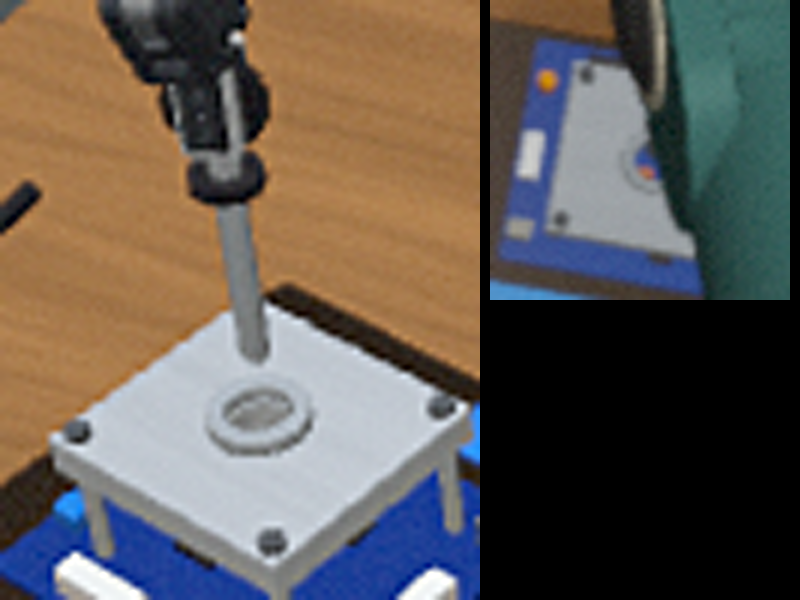

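The tip is at scene (217.5,199.2), within half a pixel of prediction, and sits above and behind the collar mouth at (218.2,208.3). The arm hides it in the top view. I'll work out the correction relative to the tip.

```bash
python3 - <<'E'
from h import *
s=cv2.imread("pics/scene0.png");t=cv2.imread("pics/top0.png")
# hole/collar centre refinement: grey plate vs collar shading is weak; fit collar from top image blue/non-grey hole
h=cv2.cvtColor(t[165:200,310:345],cv2.COLOR_BGR2HSV); m=(h[...,1]>70).astype(np.uint8)
m=cv2.resize(m*255,None,fx=1,fy=1); n,l,st,c=cv2.connectedComponentsWithStats(m); print([(c[i]+[310,165],st[i,2:]) for i in range(1,n) if st[i,4]>6])
print("scene rel",plane("scene",218.25-.5,208.3-.2,.13),"raw",plane("scene",218.25,208.3,.13),"top",plane("top",327.4,182,.13))
# plate screw heads scene (corners of plate) in top and scene as check
T=[(295+(497-400)/5,150+(450-375)/5),(295+(658-400)/5,150+(478-375)/5)]
print(manip.observe()["ee_pos"])
# plate corners, top view: from jig crop (5x) screws
A=[plane("top",295+(x-490)/5,150+y/5,.124) for x,y in((587,74),(561,218))]; print(A)
S=[plane("scene",175+x/6,140+y/6,.124) for x,y in((77,431),(272,541),(441,407))]; print(S,"diag mid",(S[0]+S[2])/2)
E
```

```text
[(array([327.05555556, 182.02777778]), array([ 7,  7, 36], dtype=int32)), (array([314.26315789, 198.57894737]), array([12,  3, 19], dtype=int32))]
scene rel [ 0.64789846 -0.14176849  0.13      ] raw [ 0.64802303 -0.14032789  0.13      ] top [ 0.64687044 -0.14348405  0.13      ]
[ 0.64761714 -0.13979067  0.28137527]
[array([ 0.70405217, -0.10516685,  0.124     ]), array([ 0.61253861, -0.08556155,  0.124     ])]
[array([ 0.68196052, -0.20246863,  0.124     ]), array([ 0.70294842, -0.10081236,  0.124     ]), array([ 0.61211485, -0.08107887,  0.124     ])] diag mid [ 0.64703768 -0.14177375  0.124     ]
```

```bash
python3 -m inch '{"twist":[[0,0,0],[0,0,0],[0,0,0],[0,0,0],[0,0,0]],"dp":[[-2,-1,3],[-2.3,-1,9],[-2.3,-1,15],[-2.3,-1,20],[-2.3,-1,21]],"claw":[1,1,1,1,1]}' && python3 -m inch '{"twist":[[0,0,0],[0,0,0]],"dp":[[0,0,0],[0,0,0]],"claw":[1,1]}'
python3 - <<'E'
from h import *
goto([.6475,-.1423,.2067],.38)
p=manip.observe()["ee_pos"]; print("tip pred",proj("scene",p-[0,0,.1237]).round(1),"mouth pred",proj("scene",(.6475,-.1423,.13)))
s=cams.camera("scene");cv2.imwrite("pics/mouth.png",cv2.resize(s[165:230,180:260],None,fx=9,fy=9,interpolation=cv2.INTER_CUBIC))
E
```

```text
time: 9.4
ee_pos: [0.6472, -0.1423, 0.2592]
tool_rot: [-0.001, 0.563, 0.827, -0.0]
ft_force: [0.1, 0.3, -0.8]
opening: 0.0092
finger_force: 58.4
time: 9.6
ee_pos: [0.6476, -0.1422, 0.2604]
tool_rot: [0.0, 0.563, 0.827, 0.0]
ft_force: [0.2, -0.9, -1.5]
opening: 0.0093
finger_force: 58.4
t 9.6 tcp [ 0.6476 -0.1422  0.2604] dp [-0.  -0.1 53.7] tw [ 0.     0.    -0.005] j [ 0.65  0.58 -0.72  1.49  0.39  1.22  0.26] F [ 0.2 -0.9 -1.5] op 0.0093
tip pred [217.3 205.8] mouth pred [217.64835613 207.93485525]
```

View pics/mouth.png

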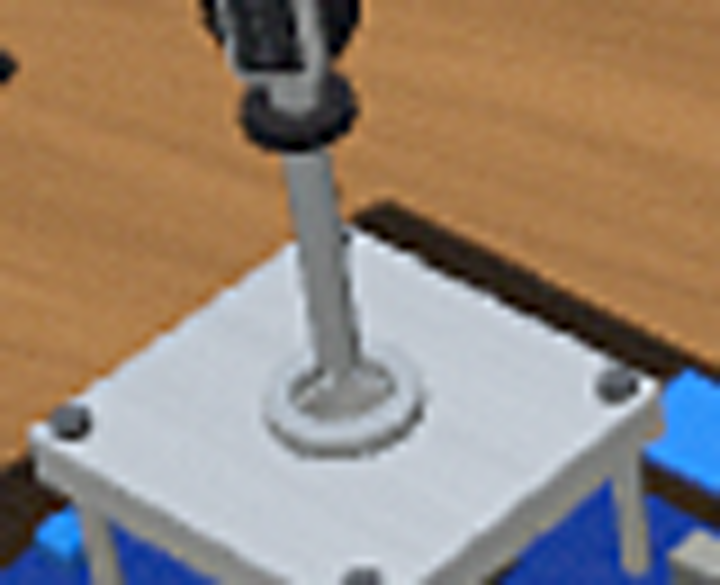

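The rod's axis is laterally centred in the mouth (rod about (341,390), hole centre about (342,391)). Lowering slowly.

```bash
python3 -m inch '{"twist":[[0,0,0],[0,0,0],[0,0,0],[0,0,0],[0,0,0]],"dp":[[0,0,3],[0,0,7],[0,0,11],[0,0,14],[0,0,15]],"claw":[1,1,1,1,1]}'
python3 - <<'E'
from h import *
goto([.6475,-.1423,.2067],.38)
s=cams.camera("scene");cv2.imwrite("pics/in.png",cv2.resize(s[165:230,180:260],None,fx=9,fy=9,interpolation=cv2.INTER_CUBIC))
E
```

```text
time: 10.15
ee_pos: [0.6473, -0.1423, 0.2447]
tool_rot: [-0.0, 0.563, 0.827, -0.0]
ft_force: [0.6, 0.6, -0.7]
opening: 0.0091
finger_force: 58.4
t 10.15 tcp [ 0.6473 -0.1423  0.2447] dp [-0.1  0.2 38. ] tw [-0.001 -0.    -0.005] j [ 0.65  0.59 -0.71  1.5   0.4   1.2   0.25] F [ 0.6  0.6 -0.7] op 0.0091
```

View pics/in.png

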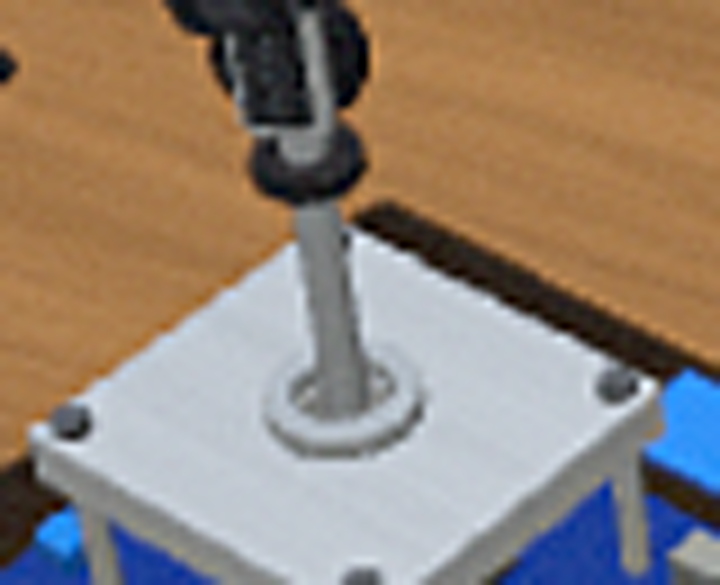

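The tip has entered the bore: rod centre (342,391), gaps visible on both sides, no contact force. Continuing down.

```bash
python3 -m inch '{"twist":[[0,0,0],[0,0,0],[0,0,0],[0,0,0],[0,0,0]],"dp":[[0,0,3],[0,0,7],[0,0,12],[0,0,16],[0,0,20]],"claw":[1,1,1,1,1]}' && python3 -m inch '{"twist":[[0,0,0],[0,0,0],[0,0,0],[0,0,0],[0,0,0]],"dp":[[0,0,4],[0,0,8],[0,0,12],[0,0,15],[0,0,17]],"claw":[1,1,1,1,1]}' && python3 -m inch '{"twist":[[0,0,0],[0,0,0],[0,0,0],[0,0,0],[0,0,0]],"dp":[[0,0,0],[0,0,0],[0,0,0],[0,0,0],[0,0,0]],"claw":[1,1,1,1,1]}'
python3 - <<'E'
from h import *
goto([.6475,-.1423,.2067],.38)
p=manip.observe()["ee_pos"]; print("collar mid pred",proj("scene",p-[0,0,.0407]),(proj("scene",p-[0,0,.0407])-[180,165])*9,"axis at .13",(proj("scene",(p[0],p[1],.13))-[180,165])*9)
s=cams.camera("scene");cv2.imwrite("pics/fin.png",cv2.resize(s[165:230,180:260],None,fx=9,fy=9,interpolation=cv2.INTER_CUBIC))
E
```

```text
time: 10.7
ee_pos: [0.6474, -0.1423, 0.2247]
tool_rot: [-0.0, 0.563, 0.827, -0.0]
ft_force: [0.0, -1.0, -1.5]
opening: 0.009
finger_force: 58.4
time: 11.2
ee_pos: [0.6475, -0.1423, 0.2079]
tool_rot: [-0.0, 0.563, 0.827, 0.0]
ft_force: [-0.5, 0.9, -1.5]
opening: 0.0093
finger_force: 58.4
time: 11.7
ee_pos: [0.6475, -0.1423, 0.2083]
tool_rot: [0.0, 0.563, 0.827, 0.0]
ft_force: [0.4, -0.0, -0.3]
opening: 0.009
finger_force: 58.4
t 11.7 tcp [ 0.6475 -0.1423  0.2083] dp [0.  0.  1.6] tw [ 0.    -0.    -0.005] j [ 0.64  0.63 -0.7   1.54  0.43  1.13  0.23] F [ 0.4 -0.  -0.3] op 0.009
collar mid pred [215.48812031 195.35291692] [319.39308282 273.17625227] axis at .13 [338.68741877 386.39581502]
```

View pics/fin.png

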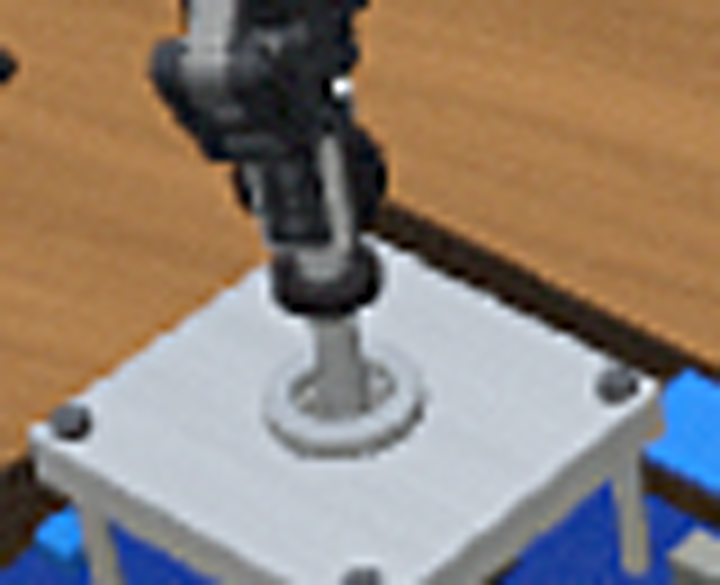

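The rod passes through the bore with clear gaps on both sides: rod (341,385), collar ring (344,395). The tip is at about 84 mm against the 83 mm midpoint, and the arm is still. Handing in.

```bash
python3 -c "
from workcell import ticket
print(ticket.hand_in())"
```

```text
the job is handed in; nothing more can be done
None
```

The job is handed in: the ring probe is held still and upright in the guide bore, centred to about 1 mm with its tip at about 84 mm (midpoint 83 mm), with no contact force seen at the jig and the other two probes left in the rack.

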